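# Raise the pot's bail and hang it on the spring balance

### The job

Weigh the steel sample pot: first raise its folded-down wire bail upright while the pot stays standing where it is on the table, then carry the pot by the bail to the spring balance, bring it in from the open side so that both hooks reach through the bail, and hang the bail's bar in them. Lower it gently, feeling the hooks take a good part of the load before you let go, and never push the balance down harder than about 12 N. Leave the pot hanging still and level with the porous stone inside it, and do not tip the pot or disturb the other things.

Things in the scene. Friction and masses are not known exactly. Their poses are not given: they have to be found in the camera images.
- pot: open steel cup, 80 mm diameter, 70 mm high, about 0.55 kg with bail and stone (may differ by a fifth); origin at the centre of its underside, z up. Ears on its +y and -y sides, 62 mm above the origin, carry the pivots of a wire bail (pivot axis along the pot's y), 97 mm wide overall. Folded, the bail sticks out level to the pot's +x
- bail (a joint): angle of the bail about its pivots: 0 = folded down, lying level on its stop lugs toward the pot's +x; 1.57 = upright; stop at 1.72, where it leans just past upright and stays. Light friction (0.01 N m) only: released below upright it falls back
- bail_grip (a point): centre of the bail's straight top bar, 95 mm from the pivot axis. The bar runs along the pot's y: 5 mm wire, 92 mm between the middles of its legs; at its middle a black sleeve 10 mm thick, 30 mm long, that turns stiffly on the wire (0.03 N m), centred on this point: grip it there. Folded, 50 mm are free between sleeve and pot rim
- stand: spring balance stand, fixed to the table. Origin on the table top straight below the middle between its two hooks' troughs; x points from the hooks' tips toward the column (axis at x = 90 mm), z up. Foot plate x -25..125, y -46..46, z 0..10 mm. It is nowhere higher than 25 mm above the troughs' wire axis; nothing lies between the hooks for x below 55 mm. The pot must come in from the tips' side (-x)
- hooks_low (a point): fixed point 200 mm above the stand's origin: where the troughs' wire axis would be at the column's lowest setting. The telescopic column holds it 0 to 25 mm HIGHER than this point; that height is not measured and must be felt or seen. Under load the hooks give downward on a spring, 2500 N/m, 12 mm travel; the column does not give
- hooks_mid (a point): fixed point 212 mm above the stand's origin, midway between the hooks. Hooks: two upturned 6 mm wires at the stand's y = -30 and +30 mm; trough flat 16 mm, centred at x = 0; tip rises 22 mm at x = -20 mm; arm rises 10 mm at x = 18 mm and runs back. The pot's bar, laid along the stand's y and centred, rests with its axis 5.5 mm above the trough's wire axis
- porous_stone: flat beige porous stone, 39 mm diameter, 9 mm thick, lying loose on the pot's inner floor (4 mm above the pot's underside); origin at the centre of its underside
- tin_c: open aluminium moisture tin with soil, 57 mm diameter, 33 mm high; bystander, origin centre of underside
- ring: steel cutting ring, 70 mm diameter, 20 mm high; bystander, origin centre of underside
- weight: brass weight with knob, 29 mm diameter, 50 mm high; bystander, origin centre of underside
- tape: roll of yellow tape lying flat, 91 mm diameter, 24 mm high; bystander, origin centre of underside
- scoop: small metal scoop with black handle, 149 mm long, 46 mm wide, 38 mm high; bystander, origin under its middle
There are look-alikes about, which are no part of the job. Of the things that look like the porous_stone, take the one that is farthest from the robot's base at the start. There is more than one size of the pot; the job needs the larger.

How it is judged:
By the outcome, as a careful person would: the job done as asked, in the order asked, and still so for the second after the job is handed in, with the robot touching nothing.
It also fails if it takes over 72 s, if anything falls off the work surface, if the arm or the gripper's body presses on something with over 40 N, if the wrist force passes 120 N, or if a joint passes its speed limit or range.

### The arm

A 6-joint arm with a two-finger parallel gripper is mounted at the origin on a cart in front of the work surface, level with it; the furniture and walls round the work are solid. World frame = base frame: x ahead of the robot, y to its left, z up, the work surface at z = 0. Lengths are in m, angles in rad, forces in N, time in s.
With the tool pointing down it reaches from about 0.3 to 0.875 m from the base axis. Payload 6.4 kg.
Tool frame: the origin (TCP) lies at the very end of the fingers, on their centre line; the grasp point (between the pads) lies 19 mm behind it (ctrl.tcp_to_grasp is the distance from the TCP to the grasp point, in m); z points along the fingers, y is the direction in which the jaws open and shut (so a half turn about z gives the same grasp; the last joint's range is limited). The gripper opens to 85 mm and grips with 20 to 120 N. Pads are 22 mm wide; open, the fingers measure 114 mm over their backs; the gripper's body (76 mm by 85 mm) begins 54 mm behind the grasp point. The pads swing forward as they close: fully open they stand 13 mm farther back than shut.
Start: joints at [-1.5, 0.181, 1.607, -0, 1.354, -0.206], TCP at [0.157, -0.553, 0.231] pointing down, gripper open.
Joint ranges: [-2.99, 2.99], [-0.89, 2.07], [0.3, 2.58], [-1.14, 4.28], [0, 2.63], [-3.12, 3.12]. Speed limits (rad/s): [2.57, 2.57, 3.01, 3.14, 3.14, 3.14].

### API

Orientations are given as a unit quaternion [w, x, y, z].
In Python, from bench import ctrl gives the robot as it stands. The module is installed in compiled form; this text tells all that it offers.
- The arm moves only by the tool drive_tool, never from a script. Its argument "deltas" is a list of rows, each an object with "slide": the shift along the tool's x, y, z as a fraction of full scale, a list of three; "delta_rot": the turn, a rotation vector about the tool's x, y, z as a fraction of full scale, a list of three; "hand": the opening, from 0 (shut) to 1 (fully open). In form: [{"slide": [tx, ty, tz], "delta_rot": [wx, wy, wz], "hand": hand}, ...]. A call has exactly 5 rows; each row shifts and turns the commanded pose from where the row before left it, along the tool's axes as they then stand; what a row does not reach is not made up. Full scale, the value 1, is 50 mm for a shift and 180 degrees for a turn. A row lasts 1/8 s, in which the tool goes at most 62.5 mm and 10.7 degrees, less where a joint would pass 70% of its speed; a pose out of reach is approached as far as the arm can. A call with a number of a shift or a turn outside -1 to 1 is refused whole. A call with a gripper value outside its range is refused whole. The fingers move at their own pace and stop on an object; the grip force is fixed at half the most. Time passes only in rows, so rows that do not move let the fingers close, or fill a call up. It gives the time, the measured TCP pose, the force and the opening at its end, in the units of the state.
- ctrl.get_obs(): the state, without advancing time (a new reading comes with each control period).
- ctrl.camera(name): name is "scene" or "top"; returns a dict with "frame" (420x560x3 uint8, red, green, blue), "mtx" (3x3 intrinsics, pixels), "R" (3x3) and "t" (3): a world point X has camera coordinates R X + t. Camera axes: x right, y down, z forward; pixel columns grow to the right and rows downward; lengths in m; the calibration is good to about 2 mm. A picture is of the moment at which its call begins. There is no depth.
- ctrl.hand_in(): hands the job in, once; it reports no verdict.
The state is a dict: "time_s": time; "q": joint angles; "dq": joint speeds; "joint_efforts": joint torques, N m; "eef_pos": TCP position; "eef_rot": TCP orientation; "wrist_force": force on the tool from outside, world axes, zero at the start; "torque": the same for the moment, N m; "opening": opening from 0.0 (shut) to 1.0 (fully open).
Only numpy, scipy, OpenCV 4.12 (cv2) and the standard library are available. Lean on these libraries where they do the work, as an engineer would, in place of code of your own. Each camera call takes 0.05 s, during which the arm holds its last target.

## Working session

There is one attempt and no reset: what is moved stays moved. The work goes in short steps, Python scripts to look and compute and a tool call to move; the robot and the scene stay as the last step left them, time stands still between calls to the robot, and variables do not carry over. Pictures are saved under pics/ and viewed, and the job is handed in when it is done.

Besides the shell and the picture viewer there is one more tool, called after "Call:" as name(argument=value, ...), one argument or row to a line, values as JSON. drive_tool: Moves the arm, as the interface text tells. Its arguments: {"type":"object","properties":{"deltas":{"type":"array","items":{"type":"object","properties":{"slide":{"type":"array","items":{"type":"number"}},"delta_rot":{"type":"array","items":{"type":"number"}},"hand":{"type":"number"}}}}},"required":["deltas"]}

```bash
mkdir -p pics
python3 - <<'E'
from bench import ctrl
import cv2,numpy as np,pickle
o=ctrl.get_obs();print(o)
for n in("scene","top"):
    c=ctrl.camera(n);pickle.dump(c,open(n+'0.pkl','wb'))
    cv2.imwrite(f'pics/{n}0.png',c['frame'][:,:,::-1]);print(n,c['mtx'],c['R'],c['t'],-c['R'].T@c['t'])
E
```

```text
{'time_s': 0.0, 'q': array([-1.50025496e+00,  1.81521233e-01,  1.60801006e+00,  1.35101748e-05,
        1.35382686e+00, -2.06328515e-01]), 'dq': array([ 0.00069294,  0.00051792, -0.00095351, -0.00027435, -0.00044537,
        0.00106294]), 'joint_efforts': array([-7.12943674e-04, -4.44878340e+01, -3.51333904e+01, -4.47496168e-04,
        9.03449720e-03,  3.05172293e-06]), 'eef_pos': array([ 0.15713891, -0.55252984,  0.23039432]), 'eef_rot': array([-8.80265746e-04,  9.90432992e-01,  1.37991697e-01,  6.64670411e-05]), 'wrist_force': array([ 0.64824985,  0.4837262 , -1.06628677]), 'torque': array([-0.03988904,  0.03459044, -0.02410062]), 'opening': 1.0002007086486222}
scene [[402.01666944   0.         277.15018917]
 [  0.         402.01666944 200.79301235]
 [  0.           0.           1.        ]] [[-0.79969741 -0.6000605   0.02028446]
 [-0.3295261   0.41041485 -0.85027772]
 [ 0.50189303 -0.68664914 -0.52594329]] [0.48009004 0.30361861 0.83098094] [0.06691348 0.73406583 0.68547062]
top [[458.00207018   0.         283.4365975 ]
 [  0.         458.00207018 206.32010196]
 [  0.           0.           1.        ]] [[-0.0192727  -0.99968821  0.015876  ]
 [-0.99668099  0.01795375 -0.07940196]
 [ 0.07909217 -0.0173536  -0.99671625]] [0.02275318 0.58544696 1.27777829] [0.48288011 0.03440917 1.31970679]
```

View pics/scene0.png

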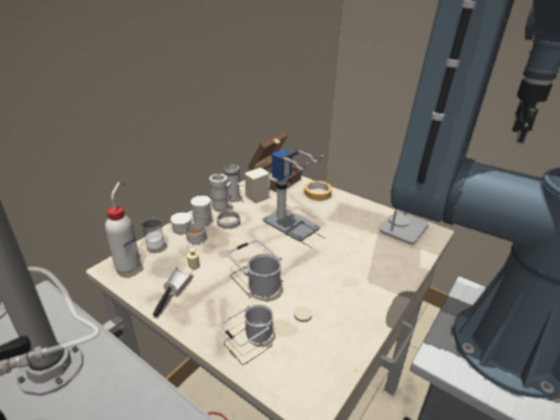

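View pics/top0.png

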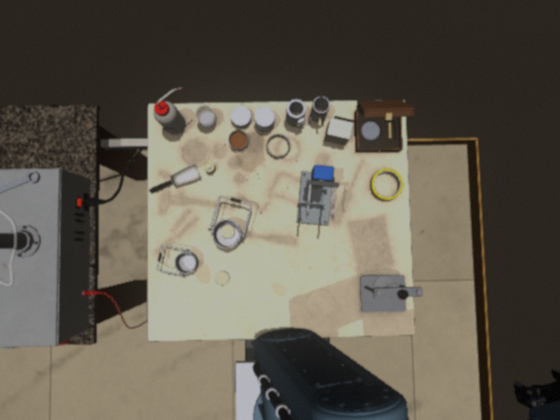

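Run:
```python
import cv2
a=cv2.imread('pics/top0.png');b=cv2.imread('pics/scene0.png')
cv2.imwrite('pics/tc.png',cv2.resize(a[160:295,145:345],None,fx=4,fy=4,interpolation=cv2.INTER_CUBIC))
cv2.imwrite('pics/sc.png',cv2.resize(b[140:360,210:350],None,fx=2.7,fy=2.7,interpolation=cv2.INTER_CUBIC))
```

```text
(no output)
```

View pics/tc.png

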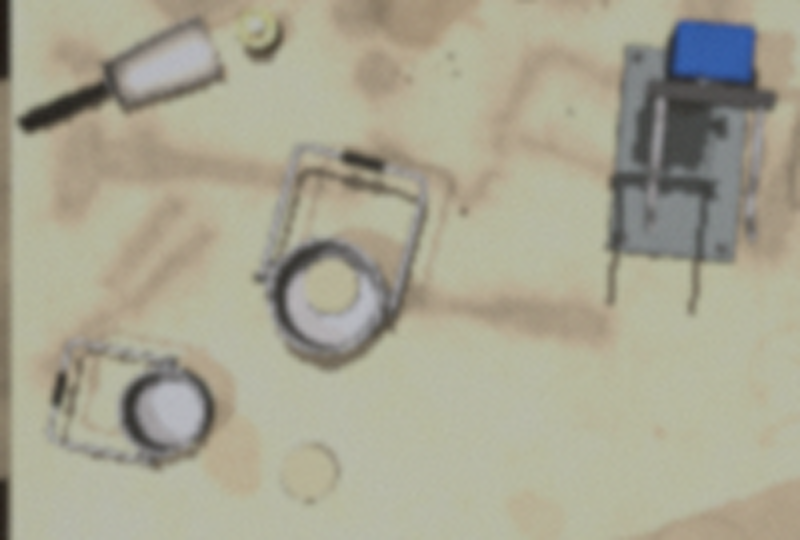

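View pics/sc.png

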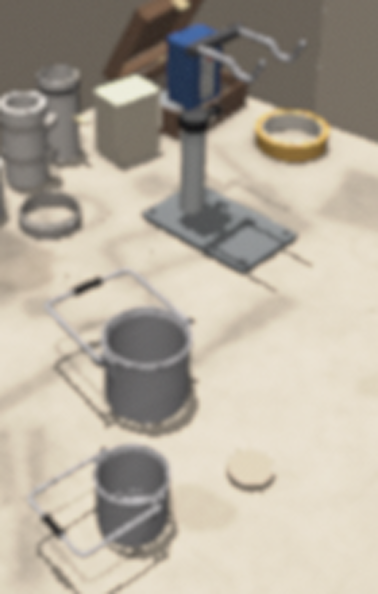

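```bash
cat > h.py <<'E'
import numpy as np,cv2,pickle
from scipy.spatial.transform import Rotation as Rn
def load(n): return pickle.load(open(n,'rb'))
def ray(c,u,v):
    d=c['R'].T@np.linalg.solve(c['mtx'],np.array([u,v,1.]));o=-c['R'].T@c['t'];return o,d
def plane(c,u,v,z):
    o,d=ray(c,u,v);return o+d*(z-o[2])/d[2]
def proj(c,X):
    p=c['mtx']@(c['R']@np.asarray(X,float)+c['t']);return p[:2]/p[2]
def tri(c1,p1,c2,p2):
    o1,d1=ray(c1,*p1);o2,d2=ray(c2,*p2)
    s=np.linalg.lstsq(np.stack([d1,-d2],1),o2-o1,rcond=None)[0]
    a=o1+s[0]*d1;b=o2+s[1]*d2;return (a+b)/2,np.linalg.norm(a-b)
E
python3 - <<'E'
from h import *
for n,(x0,y0,x1,y1),nm,f in(("top",(205,190,265,260),'p',10),("top",(290,160,345,245),'s',7),("scene",(225,235,295,300),'p',9),("scene",(255,140,335,245),'s',5.5)):
    im=load(n+'0.pkl')['frame'][y0:y1,x0:x1,::-1]
    I=cv2.resize(im,None,fx=f,fy=f,interpolation=cv2.INTER_CUBIC)
    for x in range(x0,x1,10):
        cv2.putText(I,str(x),(int((x-x0+.5)*f),8),0,.33,(0,0,255),1);cv2.line(I,(int((x-x0+.5)*f),10),(int((x-x0+.5)*f),16),(0,0,255),1)
    for y in range(y0,y1,10):
        cv2.putText(I,str(y),(0,int((y-y0+.5)*f)),0,.33,(0,0,255),1);cv2.line(I,(24,int((y-y0+.5)*f)),(30,int((y-y0+.5)*f)),(0,0,255),1)
    cv2.imwrite(f'pics/z_{n}_{nm}.png',I)
E
```

```text
(no output)
```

View pics/z_top_p.png

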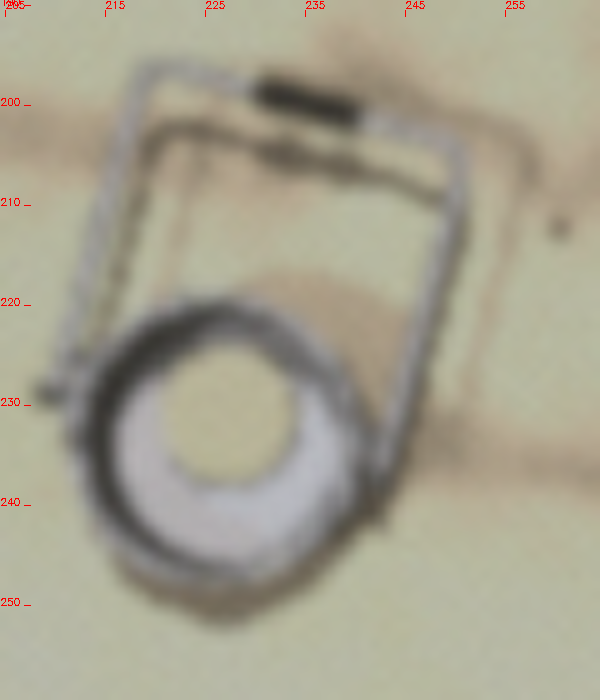

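View pics/z_top_s.png

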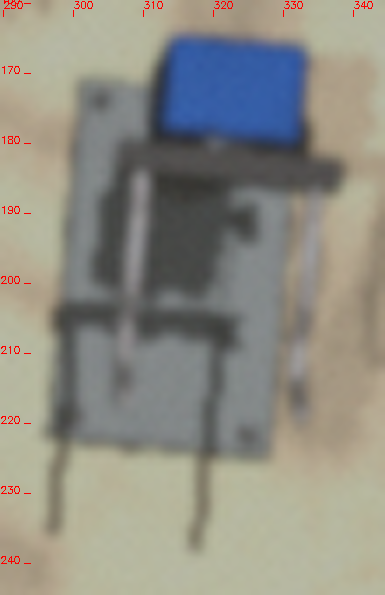

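View pics/z_scene_p.png

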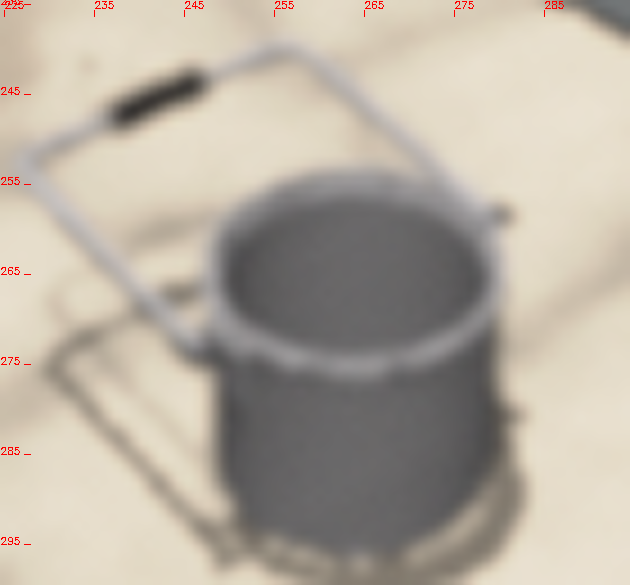

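View pics/z_scene_s.png

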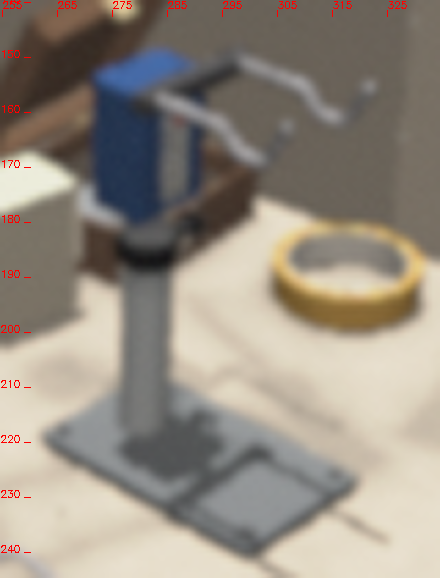

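Run:
```python
from h import *
np.set_printoptions(precision=4,suppress=True)
T=load('top0.pkl');S=load('scene0.pkl')
for nm,p,z in(('cL',(219.5,196.5),.062),('cR',(250,203.5),.062),('pvL',(211,228),.062),('pvR',(242.5,238),.062),('slv',(235.3,199.7),.062),('rim',(227,233.5),.07),('stone',(228,230.5),.013),('loose',(222.5,278),.009),('TL',(301,171.4),.01),('BL',(296.4,222.4),.01),('BR',(327.8,225.2),.01)):
    print(nm,plane(T,*p,z))
for nm,p,z in(('slv',(241.9,245.4),.062),('cL',(227.8,251.7),.062),('cR',(256.2,240.05),.062),('BR',(319.6,227.7),.01),('BL',(300.9,241),.01),('TL',(262.7,219.5),.01)):
    print('S',nm,plane(S,*p,z))
for nm,a,b in(('slv',(235.3,199.7),(241.9,245.4)),('tipL',(306.9,216.6),(306.7,162.2)),('tipR',(332.2,219.5),(321.8,155)),('BL',(296.4,222.4),(300.9,241)),('BR',(327.8,225.2),(319.6,227.7))): print(nm,tri(T,a,S,b))
# rim fit by dark interior mask in scene & top
```

```text
cL [0.613 0.188 0.062]
cR [0.5921 0.1044 0.062 ]
pvL [0.5267 0.212  0.062 ]
pvR [0.4978 0.1262 0.062 ]
slv [0.6034 0.1447 0.062 ]
rim [0.5107 0.1675 0.07  ]
stone [0.5204 0.1707 0.013 ]
loose [0.3865 0.188  0.009 ]
TL [ 0.6871 -0.0411  0.01  ]
BL [ 0.54   -0.0246  0.01  ]
BR [ 0.5303 -0.1144  0.01  ]
S slv [0.6036 0.1442 0.062 ]
S cL [0.6142 0.1842 0.062 ]
S cR [0.5896 0.1052 0.062 ]
S BR [ 0.5268 -0.1064  0.01  ]
S BL [ 0.534  -0.0203  0.01  ]
S TL [ 0.6816 -0.0365  0.01  ]
slv (array([0.6033, 0.1446, 0.0624]), np.float64(0.00010079761573347528))
tipL (array([ 0.5433, -0.0392,  0.2409]), np.float64(0.00041852062583140875))
tipR (array([ 0.5355, -0.0987,  0.2413]), np.float64(0.0007747961591639843))
BL (array([ 0.539 , -0.0256,  0.0047]), np.float64(0.0028854444614275533))
BR (array([ 0.5309, -0.1149,  0.0033]), np.float64(0.0009712979157055754))
```

Call:
drive_tool(
  deltas=[
    {"slide":[0,0,-0.5],"delta_rot":[0,0,-0.055],"hand":0.5},
    {"slide":[0,0,-0.5],"delta_rot":[0,0,-0.055],"hand":0.5},
    {"slide":[0,0,-0.5],"delta_rot":[0,0,-0.055],"hand":0.5},
    {"slide":[0,0,-0.5],"delta_rot":[0,0,-0.055],"hand":0.5},
    {"slide":[0,0,-0.3],"delta_rot":[0,0,-0.055],"hand":0.5},
  ],
)

```text
time_s: 0.72
eef_pos: [0.1572, -0.5533, 0.3474]
eef_rot: [0.0, 0.84, 0.542, -0.0]
wrist_force: [-0.6, -0.4, 0.3]
opening: 0.501
```

```bash
cat > goal.py <<'E'
# usage: goal.py x y z yawx(deg of tool x): tool-axis remaining, in full-scale units
import sys
from h import *
from bench import ctrl
np.set_printoptions(precision=4,suppress=True)
o=ctrl.get_obs();q=o['eef_rot'];R=Rn.from_quat([q[1],q[2],q[3],q[0]]);M=R.as_matrix()
x,y,z,yw=map(float,sys.argv[1:5]);a=np.radians(yw)
G=np.array([[np.cos(a),np.sin(a),0],[np.sin(a),-np.cos(a),0],[0,0,-1]]).T
rot=Rn.from_matrix(M.T@G).as_rotvec()
print('t',o['time_s'],'pos',o['eef_pos'],'yaw',np.degrees(np.arctan2(M[1,0],M[0,0])),'F',o['wrist_force'],'T',o['torque'],'open',o['opening'],'q',o['q'])
print('rot now fs',rot/np.pi,'deg',np.degrees(rot))
d=np.array([x,y,z])-o['eef_pos']
print('world d',d,' slide fs now-axes',M.T@d/.05,' after-turn axes',G.T@d/.05)
E
python3 goal.py .6033 .1446 .35 75
```

```text
t 0.725 pos [ 0.1572 -0.5533  0.3474] yaw 65.68664633764253 F [-0.6301 -0.3983  0.3201] T [-0.0301 -0.0175  0.0617] open 0.500679741024529 q [-1.5003  0.1092  1.4562  0.      1.5754 -1.0759]
rot now fs [ 0.0001  0.0002 -0.0517] deg [ 0.0199  0.0442 -9.3133]
world d [0.4461 0.6979 0.0026]  slide fs now-axes [16.3929  2.3846 -0.0637]  after-turn axes [15.7909  5.006  -0.0525]
```

Call:
drive_tool(
  deltas=[
    {"slide":[0,0,0],"delta_rot":[0,0,-0.0517],"hand":0.4},
    {"slide":[0.9,0.3,0],"delta_rot":[0,0,0],"hand":0.4},
    {"slide":[0.9,0.3,0],"delta_rot":[0,0,0],"hand":0.4},
    {"slide":[0.9,0.3,0],"delta_rot":[0,0,0],"hand":0.4},
    {"slide":[0.9,0.3,0],"delta_rot":[0,0,0],"hand":0.4},
  ],
)

```text
time_s: 1.35
eef_pos: [0.2632, -0.3939, 0.3459]
eef_rot: [-0.0, 0.795, 0.606, 0.0]
wrist_force: [1.3, -0.4, 0.2]
opening: 0.399
```

Call:
drive_tool(
  deltas=[
    {"slide":[0.9,0.3,0],"delta_rot":[0,0,0],"hand":0.4},
    {"slide":[0.9,0.3,0],"delta_rot":[0,0,0],"hand":0.4},
    {"slide":[0.9,0.3,0],"delta_rot":[0,0,0],"hand":0.4},
    {"slide":[0.9,0.3,0],"delta_rot":[0,0,0],"hand":0.4},
    {"slide":[0.9,0.3,0],"delta_rot":[0,0,0],"hand":0.4},
  ],
)

```text
time_s: 1.98
eef_pos: [0.3949, -0.1967, 0.346]
eef_rot: [-0.0, 0.795, 0.606, -0.0]
wrist_force: [0.6, -1.0, 0.1]
opening: 0.398
```

Call:
drive_tool(
  deltas=[
    {"slide":[0.9,0.3,0],"delta_rot":[0,0,0],"hand":0.4},
    {"slide":[0.9,0.3,0],"delta_rot":[0,0,0],"hand":0.4},
    {"slide":[0.9,0.3,0],"delta_rot":[0,0,0],"hand":0.4},
    {"slide":[0.9,0.3,0],"delta_rot":[0,0,0],"hand":0.4},
    {"slide":[0.9,0.3,0],"delta_rot":[0,0,0],"hand":0.4},
  ],
)

```text
time_s: 2.6
eef_pos: [0.5268, 0.0005, 0.3459]
eef_rot: [-0.0, 0.795, 0.607, -0.0]
wrist_force: [-0.1, 0.1, -0.6]
opening: 0.402
```

```bash
python3 goal.py .6033 .1446 .10 75
```

```text
t 2.6 pos [0.5268 0.0005 0.3459] yaw 74.67620999716635 F [-0.1026  0.149  -0.6309] T [-0.0179  0.0118  0.0561] open 0.40249924544465665 q [-0.2246 -0.0015  1.5748 -0.0001  1.5688  0.0429]
rot now fs [-0.0002  0.     -0.0018] deg [-0.0296  0.0084 -0.3238]
world d [ 0.0765  0.1441 -0.2459]  slide fs now-axes [3.1856 0.7166 4.9175]  after-turn axes [3.1808 0.732  4.9184]
```

Call:
drive_tool(
  deltas=[
    {"slide":[0.8,0.18,0.2],"delta_rot":[0,0,-0.0018],"hand":0.35},
    {"slide":[0.8,0.18,0.5],"delta_rot":[0,0,0],"hand":0.35},
    {"slide":[0.8,0.18,0.8],"delta_rot":[0,0,0],"hand":0.35},
    {"slide":[0.78,0.18,0.9],"delta_rot":[0,0,0],"hand":0.35},
    {"slide":[0,0,1.0],"delta_rot":[0,0,0],"hand":0.35},
  ],
)

```text
time_s: 3.22
eef_pos: [0.6031, 0.1456, 0.1747]
eef_rot: [0.0, 0.792, 0.61, 0.001]
wrist_force: [0.5, -0.7, -1.1]
opening: 0.349
```

Call:
drive_tool(
  deltas=[
    {"slide":[0,0,0.8],"delta_rot":[0,0,0],"hand":0.35},
    {"slide":[0,0,0.5],"delta_rot":[0,0,0],"hand":0.35},
    {"slide":[0,0,0.2],"delta_rot":[0,0,0],"hand":0.35},
    {"slide":[0,0,0],"delta_rot":[0,0,0],"hand":0.35},
    {"slide":[0,0,0],"delta_rot":[0,0,0],"hand":0.35},
  ],
)

```text
time_s: 3.85
eef_pos: [0.6035, 0.1431, 0.1028]
eef_rot: [0.001, 0.793, 0.609, 0.001]
wrist_force: [-0.1, 0.7, 1.5]
opening: 0.35
```

```bash
python3 goal.py .6033 .1446 .043 75
cat > snap.py <<'E'
import sys,pickle
from h import *
from bench import ctrl
tag=sys.argv[1]
for n in sys.argv[2].split(','):
    c=ctrl.camera(n);pickle.dump(c,open(f'{n}{tag}.pkl','wb'))
    x0,y0,x1,y1=map(int,sys.argv[3+sys.argv[2].split(',').index(n)].split(','))
    f=min(790/(x1-x0),590/(y1-y0))
    I=cv2.resize(c['frame'][y0:y1,x0:x1,::-1],None,fx=f,fy=f,interpolation=cv2.INTER_CUBIC)
    for x in range(x0,x1,10):
        cv2.putText(I,str(x),(int((x-x0+.5)*f),8),0,.33,(0,0,255),1);cv2.line(I,(int((x-x0+.5)*f),10),(int((x-x0+.5)*f),16),(0,0,255),1)
    for y in range(y0,y1,10):
        cv2.putText(I,str(y),(0,int((y-y0+.5)*f)),0,.33,(0,0,255),1);cv2.line(I,(24,int((y-y0+.5)*f)),(30,int((y-y0+.5)*f)),(0,0,255),1)
    cv2.imwrite(f'pics/{n}_{tag}.png',I)
E
python3 snap.py a scene 210,190,310,310
```

```text
t 3.85 pos [0.6035 0.1431 0.1028] yaw 74.98660563489595 F [-0.0834  0.71    1.5266] T [ 0.0056 -0.0398 -0.0052] open 0.3500950976443366 q [0.0417 0.4146 1.5875 0.     1.1371 0.3037]
rot now fs [ 0.0007 -0.0002 -0.0001] deg [ 0.1346 -0.0433 -0.0134]
world d [-0.0002  0.0015 -0.0598]  slide fs now-axes [ 0.0277 -0.0146  1.1968]  after-turn axes [ 0.0286 -0.0118  1.1968]
```

View pics/scene_a.png

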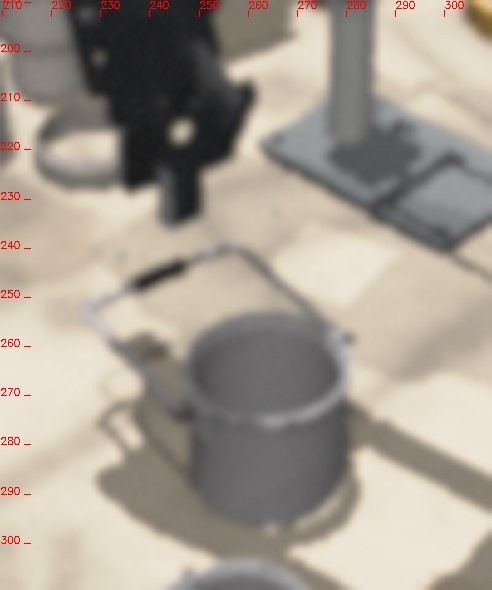

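Call:
drive_tool(
  deltas=[
    {"slide":[0.028,-0.014,0.3],"delta_rot":[0,0,0],"hand":0.35},
    {"slide":[0,0,0.4],"delta_rot":[0,0,0],"hand":0.35},
    {"slide":[0,0,0.3],"delta_rot":[0,0,0],"hand":0.35},
    {"slide":[0,0,0.2],"delta_rot":[0,0,0],"hand":0.3},
    {"slide":[0,0,0],"delta_rot":[0,0,0],"hand":0.24},
  ],
)

```text
time_s: 4.53
eef_pos: [0.6012, 0.1445, 0.0398]
eef_rot: [-0.001, 0.793, 0.609, -0.001]
wrist_force: [0.5, -0.3, -0.8]
opening: 0.239
```

```bash
python3 goal.py .6033 .1446 .043 75;python3 snap.py b scene,top 210,190,310,310 190,180,270,260
```

```text
t 4.525 pos [0.6012 0.1445 0.0398] yaw 74.98543241708923 F [ 0.5473 -0.2564 -0.7923] T [ 0.0445 -0.0215 -0.0471] open 0.23877685938018398 q [0.0442 0.5027 1.61   0.     1.0313 0.3062]
rot now fs [-0.0007  0.0002 -0.0001] deg [-0.133   0.0415 -0.0146]
world d [0.0021 0.0001 0.0032]  slide fs now-axes [ 0.0126  0.0393 -0.0633]  after-turn axes [ 0.0126  0.0394 -0.0632]
```

View pics/scene_b.png

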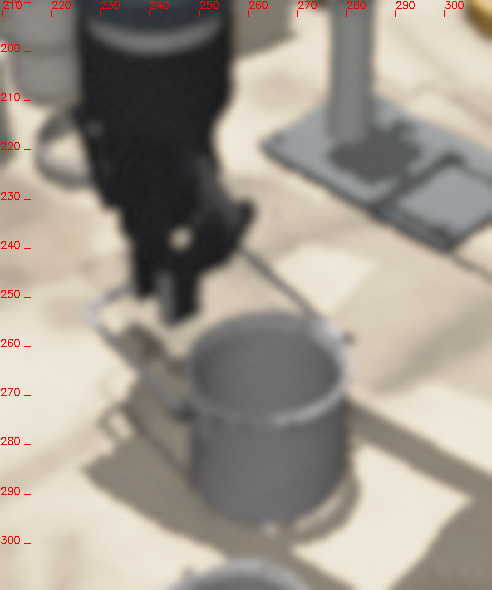

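View pics/top_b.png

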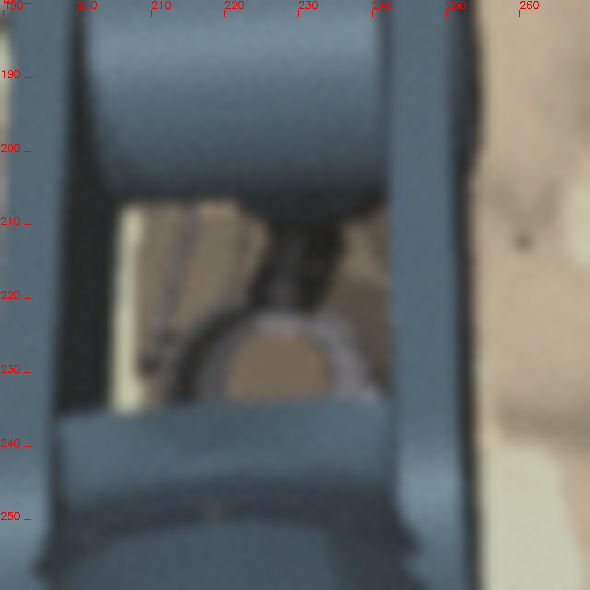

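Call:
drive_tool(
  deltas=[
    {"slide":[0,0.03,-0.04],"delta_rot":[0,0,0],"hand":0.2},
    {"slide":[0,0,0],"delta_rot":[0,0,0],"hand":0.17},
    {"slide":[0,0,0],"delta_rot":[0,0,0],"hand":0.15},
    {"slide":[0,0,0],"delta_rot":[0,0,0],"hand":0.14},
    {"slide":[0,0,0],"delta_rot":[0,0,0],"hand":0.13},
  ],
)

```text
time_s: 5.25
eef_pos: [0.6032, 0.1443, 0.0431]
eef_rot: [-0.0, 0.793, 0.609, -0.0]
wrist_force: [-2.2, 0.3, 0.9]
opening: 0.128
```

```bash
python3 goal.py .6033 .1446 .043 75
```

```text
t 5.25 pos [0.6032 0.1443 0.0431] yaw 74.99183791788916 F [-2.189   0.2862  0.9054] T [ 0.1175  0.2897 -0.0057] open 0.1280026405330141 q [0.0437 0.5002 1.6057 0.0002 1.0365 0.3055]
rot now fs [-0.0002  0.     -0.    ] deg [-0.0447  0.006  -0.0082]
world d [ 0.0001  0.0003 -0.0001]  slide fs now-axes [0.0063 0.001  0.0021]  after-turn axes [0.0063 0.001  0.0021]
```

Call:
drive_tool(
  deltas=[
    {"slide":[0,-0.02,0],"delta_rot":[0,0,0],"hand":0.13},
    {"slide":[0,0,0],"delta_rot":[0,0,0],"hand":0.12},
    {"slide":[0,0,0],"delta_rot":[0,0,0],"hand":0.0},
    {"slide":[0,0,0],"delta_rot":[0,0,0],"hand":0.0},
    {"slide":[0,0,0],"delta_rot":[0,0,0],"hand":0.0},
  ],
)

```text
time_s: 5.88
eef_pos: [0.6026, 0.1446, 0.0433]
eef_rot: [-0.0, 0.793, 0.609, 0.0]
wrist_force: [-1.7, 1.8, -0.9]
opening: 0.095
```

```bash
python3 goal.py .6033 .1446 .043 75
```

```text
t 5.875 pos [0.6026 0.1446 0.0433] yaw 74.99033408031237 F [-1.6732  1.7699 -0.8976] T [ 0.2999  0.2444 -0.1379] open 0.09484390237092227 q [0.0441 0.4986 1.6077 0.0002 1.0353 0.306 ]
rot now fs [-0.     -0.     -0.0001] deg [-0.0063 -0.0071 -0.0097]
world d [ 0.0007  0.     -0.0003]  slide fs now-axes [0.0042 0.0139 0.0053]  after-turn axes [0.0042 0.0139 0.0053]
```

```bash
python3 -c "
import numpy as np
t=np.radians(np.arange(0,97,6));print(np.c_[np.degrees(t[1:]),np.diff(np.cos(t))*1.9,-np.diff(np.sin(t))*1.9].round(3))"
```

```text
[[ 6.00e+00 -1.00e-02 -1.99e-01]
 [ 1.20e+01 -3.10e-02 -1.96e-01]
 [ 1.80e+01 -5.10e-02 -1.92e-01]
 [ 2.40e+01 -7.10e-02 -1.86e-01]
 [ 3.00e+01 -9.00e-02 -1.77e-01]
 [ 3.60e+01 -1.08e-01 -1.67e-01]
 [ 4.20e+01 -1.25e-01 -1.55e-01]
 [ 4.80e+01 -1.41e-01 -1.41e-01]
 [ 5.40e+01 -1.55e-01 -1.25e-01]
 [ 6.00e+01 -1.67e-01 -1.08e-01]
 [ 6.60e+01 -1.77e-01 -9.00e-02]
 [ 7.20e+01 -1.86e-01 -7.10e-02]
 [ 7.80e+01 -1.92e-01 -5.10e-02]
 [ 8.40e+01 -1.96e-01 -3.10e-02]
 [ 9.00e+01 -1.99e-01 -1.00e-02]
 [ 9.60e+01 -1.99e-01  1.00e-02]]
```

Call:
drive_tool(
  deltas=[
    {"slide":[0,-0.01,-0.199],"delta_rot":[0,0,0],"hand":0.0},
    {"slide":[0,-0.031,-0.196],"delta_rot":[0,0,0],"hand":0.0},
    {"slide":[0,-0.051,-0.192],"delta_rot":[0,0,0],"hand":0.0},
    {"slide":[0,-0.071,-0.186],"delta_rot":[0,0,0],"hand":0.0},
    {"slide":[0,-0.09,-0.177],"delta_rot":[0,0,0],"hand":0.0},
  ],
)

```text
time_s: 6.5
eef_pos: [0.5902, 0.1478, 0.0916]
eef_rot: [0.0, 0.793, 0.609, 0.0]
wrist_force: [-2.4, 1.9, -2.2]
opening: 0.089
```

```bash
python3 goal.py .6033 .1446 .043 75; python3 snap.py c scene,top 210,190,310,310 190,180,270,260
```

```text
t 6.5 pos [0.5902 0.1478 0.0916] yaw 74.98997370523173 F [-2.4224  1.9042 -2.1933] T [ 0.1947  0.2042 -0.0601] open 0.08937346873773229 q [ 0.0505  0.4079  1.6233 -0.0001  1.1101  0.3125]
rot now fs [ 0.0001 -0.     -0.0001] deg [ 0.0193 -0.0033 -0.01  ]
world d [ 0.0131 -0.0032 -0.0486]  slide fs now-axes [0.0066 0.2697 0.9715]  after-turn axes [0.0066 0.27   0.9714]
```

View pics/scene_c.png

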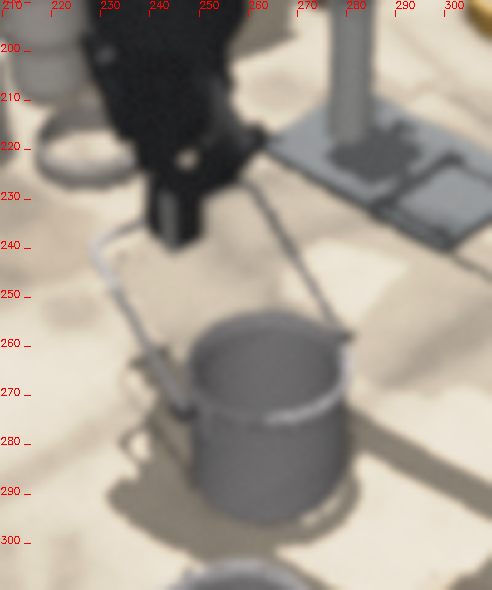

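Call:
drive_tool(
  deltas=[
    {"slide":[0.01,-0.118,-0.165],"delta_rot":[0,0,0],"hand":0.0},
    {"slide":[0.01,-0.13,-0.153],"delta_rot":[0,0,0],"hand":0.0},
    {"slide":[0,-0.141,-0.141],"delta_rot":[0,0,0],"hand":0.0},
    {"slide":[0,-0.155,-0.125],"delta_rot":[0,0,0],"hand":0.0},
    {"slide":[0,-0.167,-0.108],"delta_rot":[0,0,0],"hand":0.0},
  ],
)

```text
time_s: 7.22
eef_pos: [0.5565, 0.1579, 0.1264]
eef_rot: [0.001, 0.793, 0.609, 0.001]
wrist_force: [0.5, -1.5, 2.4]
opening: 0.092
```

```bash
python3 goal.py .6033 .1446 .043 75; python3 snap.py d scene,top 210,190,310,310 190,180,270,260
```

```text
t 7.225 pos [0.5565 0.1579 0.1264] yaw 74.98796197794141 F [ 0.4898 -1.4883  2.4279] T [-0.2131 -0.3341  0.0014] open 0.09167258112018299 q [ 0.0715  0.3012  1.6866 -0.0003  1.1522  0.3337]
rot now fs [ 0.0005 -0.0001 -0.0001] deg [ 0.0952 -0.0164 -0.0121]
world d [ 0.0468 -0.0133 -0.0834]  slide fs now-axes [-0.0146  0.9708  1.6701]  after-turn axes [-0.0144  0.9736  1.6685]
```

View pics/scene_d.png

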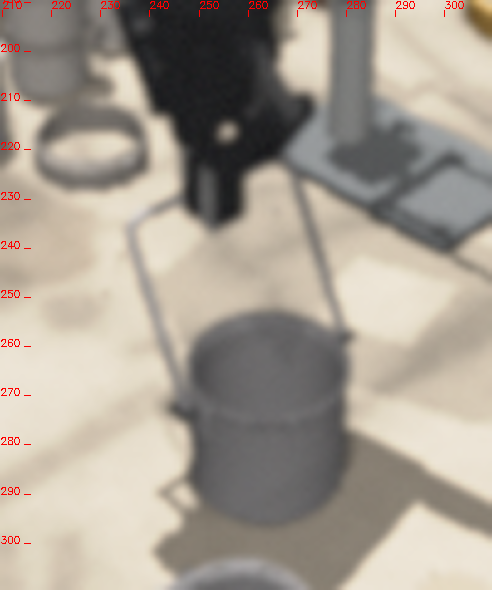

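Call:
drive_tool(
  deltas=[
    {"slide":[-0.01,-0.172,-0.094],"delta_rot":[0,0,0],"hand":0.0},
    {"slide":[0,-0.184,-0.073],"delta_rot":[0,0,0],"hand":0.0},
    {"slide":[0,-0.19,-0.051],"delta_rot":[0,0,0],"hand":0.0},
    {"slide":[0,-0.194,-0.031],"delta_rot":[0,0,0],"hand":0.0},
    {"slide":[0,-0.195,-0.01],"delta_rot":[0,0,0],"hand":0.0},
  ],
)

```text
time_s: 7.95
eef_pos: [0.5103, 0.1703, 0.1388]
eef_rot: [-0.0, 0.793, 0.609, 0.0]
wrist_force: [1.2, 1.6, 4.8]
opening: 0.097
```

```bash
python3 goal.py .6033 .1446 .043 75; python3 snap.py e scene,top 210,190,310,310 190,180,270,260
```

```text
t 7.95 pos [0.5103 0.1703 0.1388] yaw 75.00084841638798 F [1.2282 1.623  4.7854] T [ 0.2723 -0.1517 -0.0432] open 0.09728486585098321 q [0.1008 0.2021 1.7821 0.0009 1.1572 0.3622]
rot now fs [-0.0001 -0.0003  0.    ] deg [-0.0113 -0.0485  0.0009]
world d [ 0.093  -0.0257 -0.0958]  slide fs now-axes [-0.016   1.9305  1.9149]  after-turn axes [-0.0143  1.9301  1.9153]
```

View pics/scene_e.png

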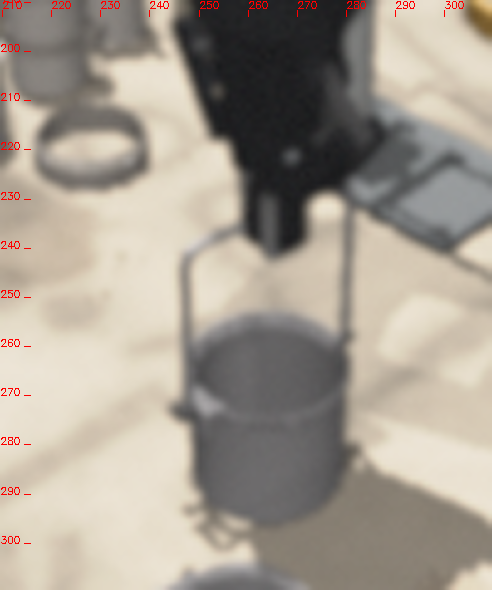

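View pics/top_e.png

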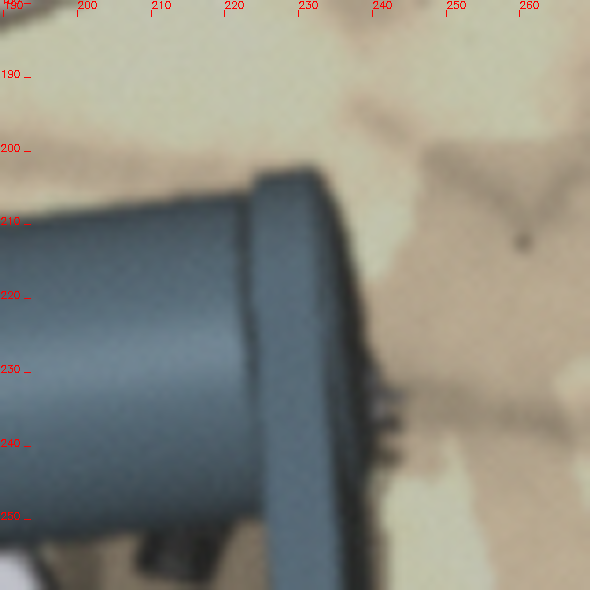

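Call:
drive_tool(
  deltas=[
    {"slide":[0,0,-0.04],"delta_rot":[0,0,0],"hand":0.0},
    {"slide":[0,0,-0.05],"delta_rot":[0,0,0],"hand":0.0},
    {"slide":[0,0,-0.07],"delta_rot":[0,0,0],"hand":0.0},
    {"slide":[0,0,-0.1],"delta_rot":[0,0,0],"hand":0.0},
    {"slide":[0,0,-0.1],"delta_rot":[0,0,0],"hand":0.0},
  ],
)

```text
time_s: 8.68
eef_pos: [0.511, 0.1695, 0.1565]
eef_rot: [-0.0, 0.793, 0.609, -0.0]
wrist_force: [-0.6, 0.3, -5.4]
opening: 0.094
```

```bash
python3 goal.py .4603 -.0605 .271 83.5; python3 snap.py f scene 210,190,310,310
```

```text
t 8.675 pos [0.511  0.1695 0.1565] yaw 74.97898837975546 F [-0.573   0.2749 -5.3939] T [ 0.0407  0.0344 -0.0358] open 0.0940034822837718 q [0.0996 0.1803 1.7678 0.     1.1938 0.3617]
rot now fs [-0.0001  0.     -0.0473] deg [-0.0184  0.0032 -8.521 ]
world d [-0.0507 -0.23    0.1145]  slide fs now-axes [-4.7049  0.2123 -2.2887]  after-turn axes [-4.6843 -0.4864 -2.289 ]
```

View pics/scene_f.png

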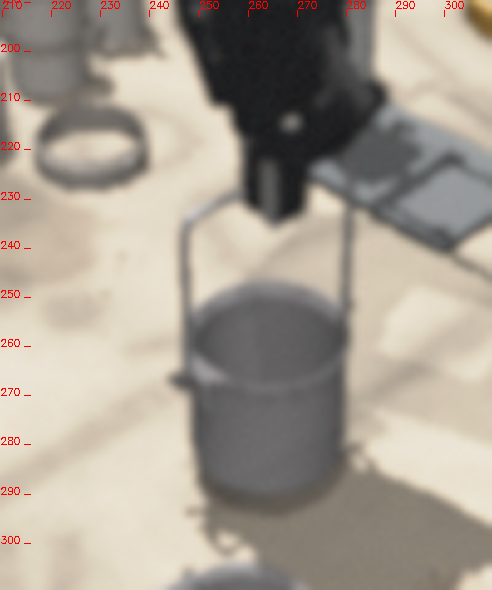

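Call:
drive_tool(
  deltas=[
    {"slide":[0,0,-0.3],"delta_rot":[0,0,-0.007],"hand":0.0},
    {"slide":[0,0,-0.5],"delta_rot":[0,0,-0.01],"hand":0.0},
    {"slide":[0,0,-0.6],"delta_rot":[0,0,-0.012],"hand":0.0},
    {"slide":[-0.1,0,-0.5],"delta_rot":[0,0,-0.01],"hand":0.0},
    {"slide":[-0.2,0,-0.35],"delta_rot":[0,0,-0.008],"hand":0.0},
  ],
)

```text
time_s: 9.35
eef_pos: [0.5092, 0.1548, 0.2714]
eef_rot: [0.001, 0.746, 0.666, 0.001]
wrist_force: [0.1, 1.0, -5.9]
opening: 0.093
```

Call:
drive_tool(
  deltas=[
    {"slide":[-0.35,-0.05,0],"delta_rot":[0,0,0],"hand":0.0},
    {"slide":[-0.45,-0.05,0],"delta_rot":[0,0,0],"hand":0.0},
    {"slide":[-0.5,-0.05,0],"delta_rot":[0,0,0],"hand":0.0},
    {"slide":[-0.5,-0.05,0],"delta_rot":[0,0,0],"hand":0.0},
    {"slide":[-0.5,-0.05,0],"delta_rot":[0,0,0],"hand":0.0},
  ],
)

```text
time_s: 9.98
eef_pos: [0.4821, 0.0406, 0.268]
eef_rot: [-0.001, 0.747, 0.665, -0.001]
wrist_force: [0.5, -1.0, -4.7]
opening: 0.093
```

Call:
drive_tool(
  deltas=[
    {"slide":[-0.5,-0.05,0],"delta_rot":[0,0,0],"hand":0.0},
    {"slide":[-0.5,-0.05,0],"delta_rot":[0,0,0],"hand":0.0},
    {"slide":[-0.45,-0.05,0],"delta_rot":[0,0,0],"hand":0.0},
    {"slide":[-0.35,-0.05,0],"delta_rot":[0,0,0],"hand":0.0},
    {"slide":[-0.2,-0.03,0],"delta_rot":[0,0,0],"hand":0.0},
  ],
)

```text
time_s: 10.6
eef_pos: [0.4594, -0.0573, 0.2681]
eef_rot: [-0.0, 0.747, 0.665, -0.0]
wrist_force: [0.7, 0.2, -6.0]
opening: 0.092
```

Call:
drive_tool(
  deltas=[
    {"slide":[-0.08,0,0],"delta_rot":[0,0,0],"hand":0.0},
    {"slide":[0,0,0],"delta_rot":[0,0,0],"hand":0.0},
    {"slide":[0,0,0],"delta_rot":[0,0,0],"hand":0.0},
    {"slide":[0,0,0],"delta_rot":[0,0,0],"hand":0.0},
    {"slide":[0,0,0],"delta_rot":[0,0,0],"hand":0.0},
  ],
)

```text
time_s: 11.22
eef_pos: [0.46, -0.0598, 0.2689]
eef_rot: [0.0, 0.746, 0.666, 0.0]
wrist_force: [-0.1, -0.1, -5.8]
opening: 0.086
```

```bash
python3 goal.py .4603 -.0605 .271 83.5; python3 snap.py g scene,top 240,120,360,240 260,150,360,280
```

```text
t 11.225 pos [ 0.46   -0.0598  0.2689] yaw 83.48452448167158 F [-0.1346 -0.0835 -5.7998] T [-0.0085 -0.0125 -0.0181] open 0.08572976885531228 q [-0.3861 -0.1081  1.8287  0.0001  1.421  -0.2723]
rot now fs [ 0.     -0.     -0.0001] deg [ 0.0027 -0.0026 -0.0155]
world d [ 0.0003 -0.0007  0.0021]  slide fs now-axes [-0.0132  0.0067 -0.0429]  after-turn axes [-0.0132  0.0067 -0.0429]
```

View pics/scene_g.png

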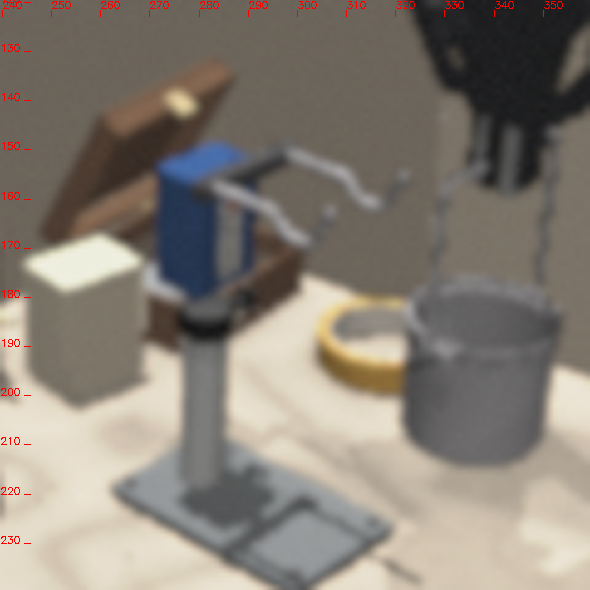

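View pics/top_g.png

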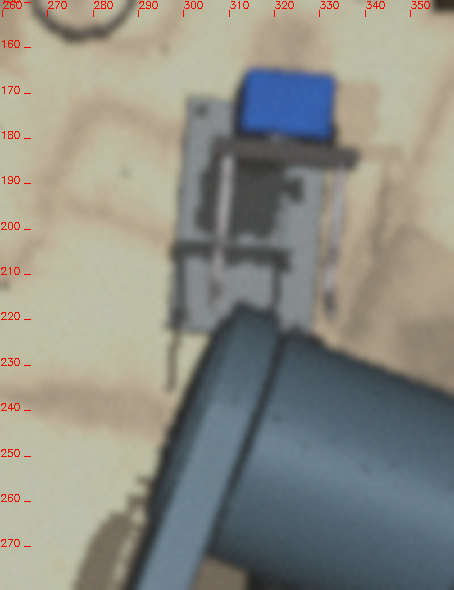

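```bash
python3 - <<'E'
from h import *
np.set_printoptions(precision=4,suppress=True)
S=load('sceneg.pkl')
c=np.array([.46,-.0598,.288]);a=np.radians(83.5);y=np.array([np.cos(a),np.sin(a),0])
for s in(-.046,.046): print(s,proj(S,c+s*y), proj(S,c+s*y-[0,0,.095]))
# rim centre / bottom
print(proj(S,c-[0,0,.087]),proj(S,c-[0,0,.157]))
E
python3 - <<'E'
import pickle,cv2
I=pickle.load(open('sceneg.pkl','rb'))['frame'][120:220,315:360,::-1]
cv2.imwrite('pics/gz.png',cv2.resize(I,None,fx=5.9,fy=5.9,interpolation=cv2.INTER_CUBIC))
I=pickle.load(open('sceneg.pkl','rb'))['frame'][140:180,275:330,::-1]
cv2.imwrite('pics/gh.png',cv2.resize(I,None,fx=14,fy=14,interpolation=cv2.INTER_CUBIC))
E
```

```text
-0.046 [353.248  145.6597] [348.8052 179.856 ]
0.046 [330.4658 157.072 ] [326.9305 192.705 ]
[338.505  183.2916] [335.7684 207.0554]
```

View pics/gz.png

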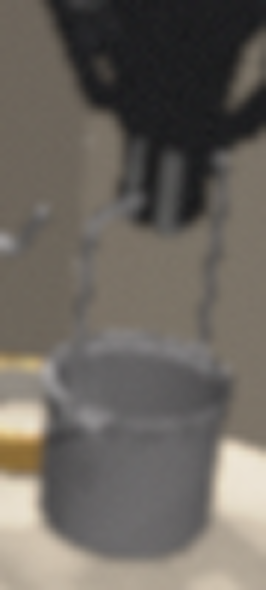

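View pics/gh.png

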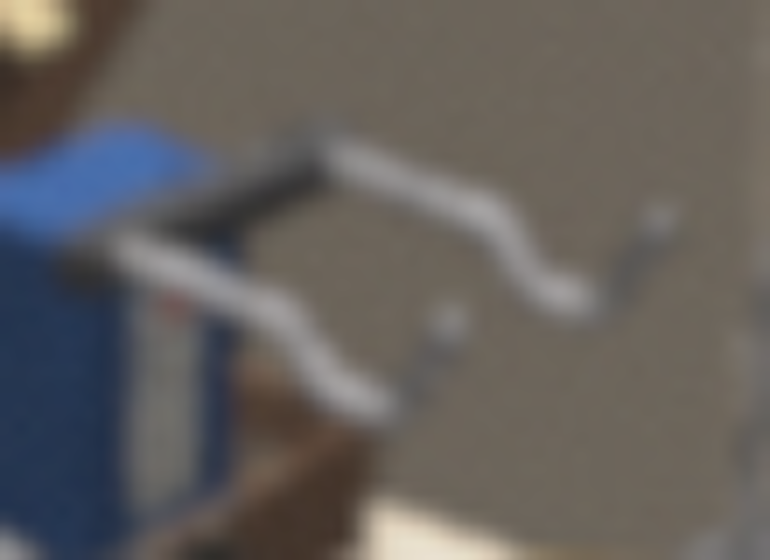

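Run:
```python
from h import *
np.set_printoptions(precision=1,suppress=True)
S=load('sceneg.pkl');T=load('topg.pkl')
O=np.array([.5597,-.0718,0]);R=Rn.from_euler('z',-6.5,degrees=True)
for h in(.014,.018,.022):
  for n,C in(('S',S),('T',T)):
    print(h,n,[proj(C,O+R.apply([x,y,z+.2+h])) for y in(.03,-.03) for x,z in((-.02,.022),(-.008,0),(.008,0),(.018,.01),(.055,.01))])
```

```text
0.014 S [array([306.8, 163.9]), array([302.7, 170.2]), array([297.9, 168.1]), array([295.2, 163.4]), array([284.6, 158.9]), array([321.6, 156.7]), array([317.4, 162.8]), array([312.7, 160.9]), array([310. , 156.3]), array([299.5, 152.1])]
0.014 T [array([306.9, 216.7]), array([306.8, 212.3]), array([307.4, 205.7]), array([308. , 201.3]), array([309.4, 186. ]), array([332.1, 219.1]), array([331.4, 214.6]), array([332. , 208.1]), array([332.8, 203.6]), array([334.2, 188.4])]
0.018 S [array([306.9, 162.5]), array([302.8, 168.8]), array([298. , 166.7]), array([295.3, 162. ]), array([284.6, 157.5]), array([321.7, 155.3]), array([317.5, 161.5]), array([312.8, 159.6]), array([310.1, 155. ]), array([299.6, 150.8])]
0.018 T [array([307.1, 216.6]), array([306.9, 212.2]), array([307.5, 205.6]), array([308.1, 201.1]), array([309.5, 185.8]), array([332.3, 219. ]), array([331.6, 214.5]), array([332.2, 207.9]), array([333.1, 203.5]), array([334.4, 188.2])]
0.022 S [array([307., 161.]), array([302.9, 167.3]), array([298.1, 165.3]), array([295.3, 160.6]), array([284.7, 156.1]), array([321.9, 153.9]), array([317.6, 160.1]), array([312.9, 158.2]), array([310.2, 153.6]), array([299.6, 149.4])]
0.022 T [array([307.2, 216.5]), array([307. , 212.1]), array([307.6, 205.4]), array([308.3, 201. ]), array([309.6, 185.6]), array([332.5, 218.9]), array([331.8, 214.4]), array([332.4, 207.8]), array([333.3, 203.3]), array([334.6, 188. ])]
```

Call:
drive_tool(
  deltas=[
    {"slide":[-0.01,0,0.15],"delta_rot":[0,0,0],"hand":0.0},
    {"slide":[0,0.05,0.2],"delta_rot":[0,0,0],"hand":0.0},
    {"slide":[0,0.12,0.1],"delta_rot":[0,0,0],"hand":0.0},
    {"slide":[0,0.18,0],"delta_rot":[0,0,0],"hand":0.0},
    {"slide":[0,0.2,0],"delta_rot":[0,0,0],"hand":0.0},
  ],
)

```text
time_s: 11.95
eef_pos: [0.4882, -0.064, 0.2466]
eef_rot: [0.0, 0.746, 0.666, 0.0]
wrist_force: [0.4, 0.7, -5.6]
opening: 0.093
```

Call:
drive_tool(
  deltas=[
    {"slide":[0,0.2,0],"delta_rot":[0,0,0],"hand":0.0},
    {"slide":[0,0.2,0],"delta_rot":[0,0,0],"hand":0.0},
    {"slide":[0,0.2,0],"delta_rot":[0,0,0],"hand":0.0},
    {"slide":[0,0.15,0],"delta_rot":[0,0,0],"hand":0.0},
    {"slide":[0,0.1,0],"delta_rot":[0,0,0],"hand":0.0},
  ],
)

```text
time_s: 12.58
eef_pos: [0.5299, -0.0686, 0.2463]
eef_rot: [-0.0, 0.746, 0.666, -0.0]
wrist_force: [1.7, 0.5, -5.8]
opening: 0.09
```

```bash
python3 goal.py .5597 -.0718 .205 83.5; python3 snap.py i scene,top 255,120,355,220 260,150,360,280
```

```text
t 12.575 pos [ 0.5299 -0.0686  0.2463] yaw 83.45473180198617 F [ 1.6833  0.5235 -5.8019] T [ 0.011   0.075  -0.0977] open 0.09009022612254172 q [-0.3511  0.0769  1.6922  0.      1.3728 -0.2369]
rot now fs [-0.0001 -0.     -0.0003] deg [-0.0121 -0.0031 -0.0453]
world d [ 0.0298 -0.0032 -0.0413]  slide fs now-axes [0.0051 0.5999 0.825 ]  after-turn axes [0.0047 0.5997 0.8251]
```

View pics/scene_i.png

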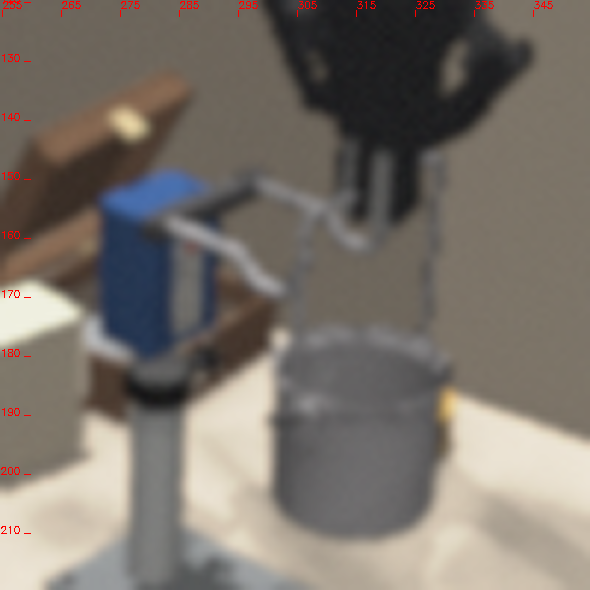

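View pics/top_i.png

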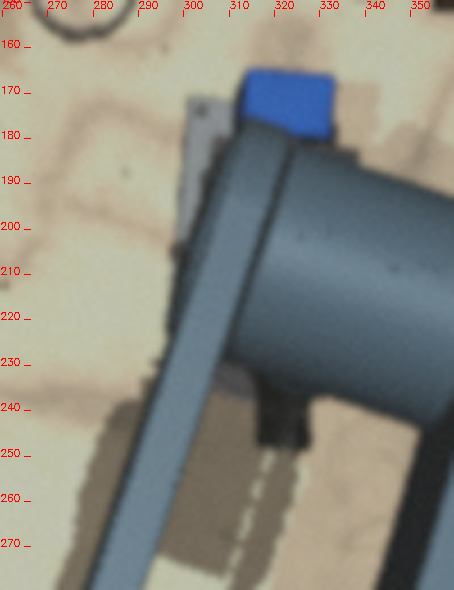

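Call:
drive_tool(
  deltas=[
    {"slide":[0,0.06,0],"delta_rot":[0,0,0],"hand":0.0},
    {"slide":[0,0.08,0],"delta_rot":[0,0,0],"hand":0.0},
    {"slide":[0,0.1,0],"delta_rot":[0,0,0],"hand":0.0},
    {"slide":[0,0.08,0],"delta_rot":[0,0,0],"hand":0.0},
    {"slide":[0,0.06,0],"delta_rot":[0,0,0],"hand":0.0},
  ],
)

```text
time_s: 13.3
eef_pos: [0.5486, -0.0708, 0.2463]
eef_rot: [-0.0, 0.746, 0.666, -0.0]
wrist_force: [-0.5, -0.0, -5.0]
opening: 0.092
```

Call:
drive_tool(
  deltas=[
    {"slide":[0,0.08,0],"delta_rot":[0,0,0],"hand":0.0},
    {"slide":[0,0.08,0],"delta_rot":[0,0,0],"hand":0.0},
    {"slide":[0,0.06,0],"delta_rot":[0,0,0],"hand":0.0},
    {"slide":[0,0,0],"delta_rot":[0,0,0],"hand":0.0},
    {"slide":[0,0,0],"delta_rot":[0,0,0],"hand":0.0},
  ],
)

```text
time_s: 13.92
eef_pos: [0.5591, -0.072, 0.2463]
eef_rot: [-0.0, 0.746, 0.666, -0.0]
wrist_force: [-0.5, 0.4, -6.7]
opening: 0.088
```

```bash
python3 goal.py .5597 -.0718 .205 83.5; python3 snap.py j scene,top 255,120,355,220 260,150,360,280
python3 - <<'E'
from h import *
np.set_printoptions(precision=1,suppress=True)
from bench import ctrl
S=load('scenej.pkl');p=ctrl.get_obs()['eef_pos']+[0,0,.019];a=np.radians(83.5);y=np.array([np.cos(a),np.sin(a),0])
for s in(-.046,.046): print(s,proj(S,p+s*y))
E
```

```text
t 13.925 pos [ 0.5591 -0.072   0.2463] yaw 83.44994173033616 F [-0.4873  0.3917 -6.6956] T [ 0.0124 -0.0413  0.0207] open 0.08830457835643388 q [-0.3385  0.1433  1.6191 -0.      1.3794 -0.2242]
rot now fs [-0.0001 -0.     -0.0003] deg [-0.0152 -0.0032 -0.0501]
world d [ 0.0006  0.0002 -0.0413]  slide fs now-axes [0.0049 0.0109 0.8256]  after-turn axes [0.0049 0.0107 0.8256]
-0.046 [320.4 142.3]
0.046 [297.4 152.7]
```

View pics/scene_j.png

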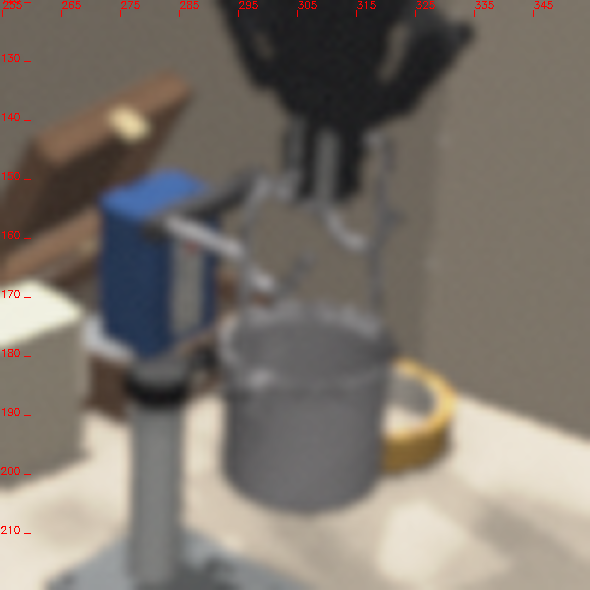

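View pics/top_j.png

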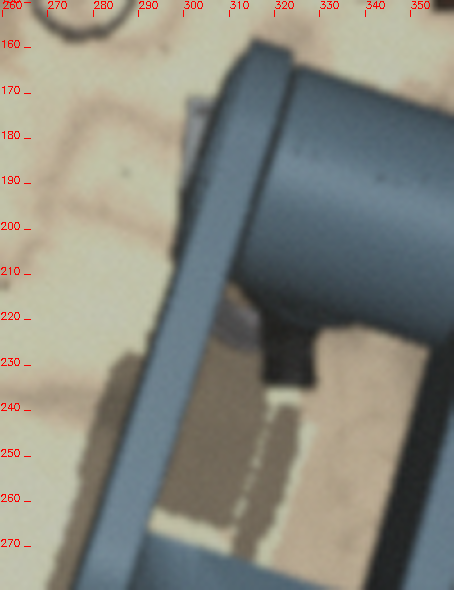

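Call:
drive_tool(
  deltas=[
    {"slide":[0,0.01,0.1],"delta_rot":[0,0,0],"hand":0.0},
    {"slide":[0,0,0.15],"delta_rot":[0,0,0],"hand":0.0},
    {"slide":[0,0,0.15],"delta_rot":[0,0,0],"hand":0.0},
    {"slide":[0,0,0.1],"delta_rot":[0,0,0],"hand":0.0},
    {"slide":[0,0,0.06],"delta_rot":[0,0,0],"hand":0.0},
  ],
)

```text
time_s: 14.65
eef_pos: [0.5596, -0.072, 0.2178]
eef_rot: [-0.0, 0.746, 0.666, -0.0]
wrist_force: [0.7, 0.5, -5.1]
opening: 0.089
```

Call:
drive_tool(
  deltas=[
    {"slide":[0,0,0.03],"delta_rot":[0,0,0],"hand":0.0},
    {"slide":[0,0,0.02],"delta_rot":[0,0,0],"hand":0.0},
    {"slide":[0,0,0],"delta_rot":[0,0,0],"hand":0.0},
    {"slide":[0,0,0],"delta_rot":[0,0,0],"hand":0.0},
    {"slide":[0,0,0],"delta_rot":[0,0,0],"hand":0.0},
  ],
)

```text
time_s: 15.28
eef_pos: [0.5598, -0.0721, 0.216]
eef_rot: [0.0, 0.746, 0.666, 0.0]
wrist_force: [0.4, 0.6, -6.1]
opening: 0.095
```

```bash
python3 goal.py .5597 -.0718 .205 83.5; python3 snap.py k scene 255,120,355,220
```

```text
t 15.275 pos [ 0.5598 -0.0721  0.216 ] yaw 83.45223327128492 F [ 0.4366  0.6314 -6.1202] T [-0.005  -0.0153  0.026 ] open 0.09464109843995595 q [-0.3383  0.1712  1.65    0.      1.3202 -0.2241]
rot now fs [ 0.0001  0.     -0.0003] deg [ 0.012   0.0015 -0.0478]
world d [-0.0001  0.0003 -0.011 ]  slide fs now-axes [ 0.0055 -0.0029  0.2194]  after-turn axes [ 0.0055 -0.0029  0.2194]
```

View pics/scene_k.png

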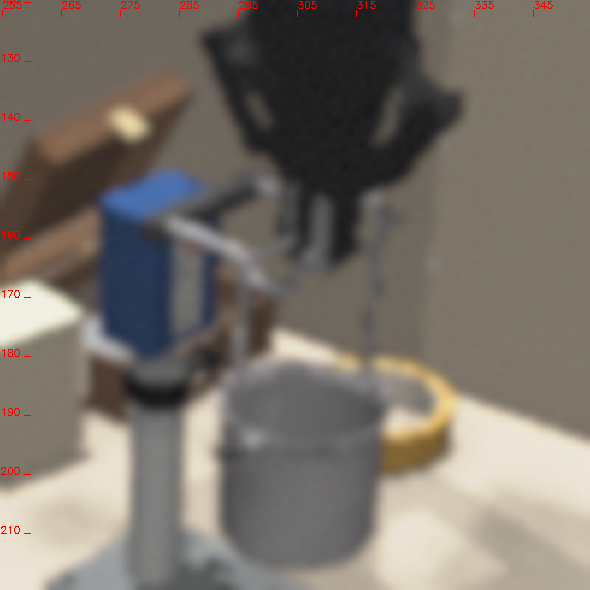

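Call:
drive_tool(
  deltas=[
    {"slide":[0,0,0.03],"delta_rot":[0,0,0],"hand":0.0},
    {"slide":[0,0,0.03],"delta_rot":[0,0,0],"hand":0.0},
    {"slide":[0,0,0.03],"delta_rot":[0,0,0],"hand":0.0},
    {"slide":[0,0,0.03],"delta_rot":[0,0,0],"hand":0.0},
    {"slide":[0,0,0],"delta_rot":[0,0,0],"hand":0.0},
  ],
)

```text
time_s: 15.95
eef_pos: [0.5596, -0.072, 0.2096]
eef_rot: [-0.0, 0.746, 0.666, -0.0]
wrist_force: [1.2, -0.0, -6.3]
opening: 0.093
```

Call:
drive_tool(
  deltas=[
    {"slide":[0,0,0.02],"delta_rot":[0,0,0],"hand":0.0},
    {"slide":[0,0,0.02],"delta_rot":[0,0,0],"hand":0.0},
    {"slide":[0,0,0],"delta_rot":[0,0,0],"hand":0.0},
    {"slide":[0,0,0],"delta_rot":[0,0,0],"hand":0.0},
    {"slide":[0,0,0],"delta_rot":[0,0,0],"hand":0.0},
  ],
)

```text
time_s: 16.58
eef_pos: [0.5598, -0.0721, 0.2079]
eef_rot: [0.0, 0.746, 0.666, 0.0]
wrist_force: [-0.5, 0.8, -6.3]
opening: 0.093
```

```bash
python3 goal.py .5597 -.0718 .205 83.5
```

```text
t 16.575 pos [ 0.5598 -0.0721  0.2079] yaw 83.44800276514361 F [-0.4541  0.7789 -6.2998] T [-0.0154 -0.0464  0.0354] open 0.09320030582117063 q [-0.3384  0.179   1.6579  0.      1.3046 -0.224 ]
rot now fs [ 0.      0.     -0.0003] deg [ 0.0066  0.001  -0.052 ]
world d [-0.0001  0.0003 -0.0029]  slide fs now-axes [ 0.0057 -0.0024  0.058 ]  after-turn axes [ 0.0057 -0.0024  0.058 ]
```

Call:
drive_tool(
  deltas=[
    {"slide":[0,0,0.02],"delta_rot":[0,0,0],"hand":0.0},
    {"slide":[0,0,0.02],"delta_rot":[0,0,0],"hand":0.0},
    {"slide":[0,0,0],"delta_rot":[0,0,0],"hand":0.0},
    {"slide":[0,0,0],"delta_rot":[0,0,0],"hand":0.0},
    {"slide":[0,0,0],"delta_rot":[0,0,0],"hand":0.0},
  ],
)

```text
time_s: 17.2
eef_pos: [0.5598, -0.0721, 0.2059]
eef_rot: [0.0, 0.746, 0.666, 0.0]
wrist_force: [0.9, 0.3, -5.1]
opening: 0.094
```

Call:
drive_tool(
  deltas=[
    {"slide":[0,0,0.02],"delta_rot":[0,0,0],"hand":0.0},
    {"slide":[0,0,0],"delta_rot":[0,0,0],"hand":0.0},
    {"slide":[0,0,0],"delta_rot":[0,0,0],"hand":0.0},
    {"slide":[0,0,0],"delta_rot":[0,0,0],"hand":0.0},
    {"slide":[0,0,0],"delta_rot":[0,0,0],"hand":0.0},
  ],
)

```text
time_s: 17.82
eef_pos: [0.5598, -0.0721, 0.2049]
eef_rot: [0.0, 0.746, 0.666, 0.0]
wrist_force: [-0.4, -1.2, -5.3]
opening: 0.093
```

Call:
drive_tool(
  deltas=[
    {"slide":[0,0,0.02],"delta_rot":[0,0,0],"hand":0.0},
    {"slide":[0,0,0],"delta_rot":[0,0,0],"hand":0.0},
    {"slide":[0,0,0],"delta_rot":[0,0,0],"hand":0.0},
    {"slide":[0,0,0],"delta_rot":[0,0,0],"hand":0.0},
    {"slide":[0,0,0],"delta_rot":[0,0,0],"hand":0.0},
  ],
)

```text
time_s: 18.45
eef_pos: [0.5598, -0.0721, 0.2039]
eef_rot: [0.0, 0.746, 0.666, 0.0]
wrist_force: [0.4, -0.2, -5.9]
opening: 0.088
```

Call:
drive_tool(
  deltas=[
    {"slide":[0,0,0.02],"delta_rot":[0,0,0],"hand":0.0},
    {"slide":[0,0,0],"delta_rot":[0,0,0],"hand":0.0},
    {"slide":[0,0,0],"delta_rot":[0,0,0],"hand":0.0},
    {"slide":[0,0,0],"delta_rot":[0,0,0],"hand":0.0},
    {"slide":[0,0,0],"delta_rot":[0,0,0],"hand":0.0},
  ],
)

```text
time_s: 19.08
eef_pos: [0.5598, -0.0721, 0.2029]
eef_rot: [0.0, 0.746, 0.666, 0.0]
wrist_force: [0.4, 0.1, -5.3]
opening: 0.093
```

```bash
python3 snap.py l scene,top 265,135,325,195 260,150,360,280;  python3 - <<'E'
from h import *
np.set_printoptions(precision=1,suppress=True)
from bench import ctrl
S=load('scenel.pkl');p=ctrl.get_obs()['eef_pos']+[0,0,.019];a=np.radians(83.5);y=np.array([np.cos(a),np.sin(a),0])
for s in(-.046,-.03,.03,.046): print(s,proj(S,p+s*y))
E
```

```text
-0.046 [319.  157.3]
-0.03 [315.3 159.1]
0.03 [300.5 166.3]
0.046 [296.4 168.3]
```

View pics/scene_l.png

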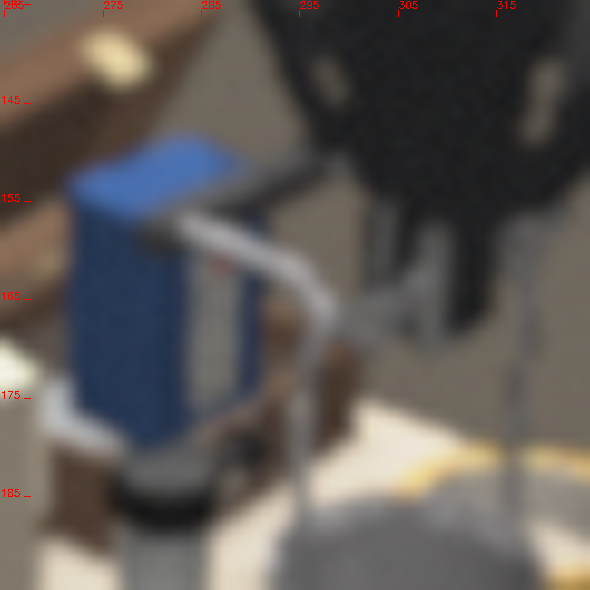

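Call:
drive_tool(
  deltas=[
    {"slide":[0,0,0.02],"delta_rot":[0,0,0],"hand":0.0},
    {"slide":[0,0,0],"delta_rot":[0,0,0],"hand":0.0},
    {"slide":[0,0,0],"delta_rot":[0,0,0],"hand":0.0},
    {"slide":[0,0,0],"delta_rot":[0,0,0],"hand":0.0},
    {"slide":[0,0,0],"delta_rot":[0,0,0],"hand":0.0},
  ],
)

```text
time_s: 19.8
eef_pos: [0.5598, -0.0721, 0.2019]
eef_rot: [0.0, 0.746, 0.666, 0.0]
wrist_force: [0.8, -0.0, -4.9]
opening: 0.089
```

Call:
drive_tool(
  deltas=[
    {"slide":[0,0,0.02],"delta_rot":[0,0,0],"hand":0.0},
    {"slide":[0,0,0],"delta_rot":[0,0,0],"hand":0.0},
    {"slide":[0,0,0],"delta_rot":[0,0,0],"hand":0.0},
    {"slide":[0,0,0],"delta_rot":[0,0,0],"hand":0.0},
    {"slide":[0,0,0],"delta_rot":[0,0,0],"hand":0.0},
  ],
)

```text
time_s: 20.42
eef_pos: [0.5599, -0.0721, 0.201]
eef_rot: [0.0, 0.746, 0.666, 0.0]
wrist_force: [-0.1, 0.1, -2.9]
opening: 0.094
```

Call:
drive_tool(
  deltas=[
    {"slide":[0,0,0.014],"delta_rot":[0,0,0],"hand":0.0},
    {"slide":[0,0,0],"delta_rot":[0,0,0],"hand":0.0},
    {"slide":[0,0,0],"delta_rot":[0,0,0],"hand":0.0},
    {"slide":[0,0,0],"delta_rot":[0,0,0],"hand":0.0},
    {"slide":[0,0,0],"delta_rot":[0,0,0],"hand":0.0},
  ],
)

```text
time_s: 21.05
eef_pos: [0.5598, -0.0721, 0.2002]
eef_rot: [0.0, 0.746, 0.666, 0.0]
wrist_force: [-0.4, 0.1, -1.6]
opening: 0.094
```

```bash
python3 goal.py .5597 -.0718 .205 83.5;python3 snap.py m scene,top 255,120,355,220 260,150,360,280
```

```text
t 21.05 pos [ 0.5598 -0.0721  0.2002] yaw 83.44779517217943 F [-0.3914  0.1386 -1.5518] T [0.0058 0.0158 0.0267] open 0.09391293588491942 q [-0.3384  0.1867  1.6651 -0.      1.2895 -0.224 ]
rot now fs [ 0.0001  0.     -0.0003] deg [ 0.0141  0.004  -0.0522]
world d [-0.0001  0.0003  0.0048]  slide fs now-axes [ 0.0063 -0.0035 -0.0954]  after-turn axes [ 0.0063 -0.0035 -0.0954]
```

View pics/scene_m.png

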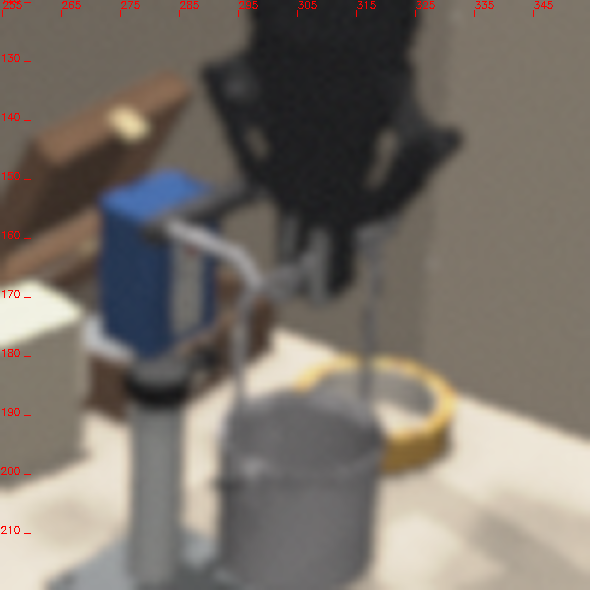

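View pics/top_m.png

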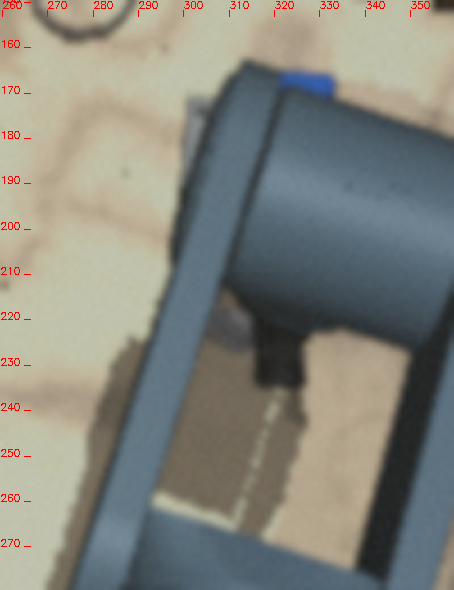

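Call:
drive_tool(
  deltas=[
    {"slide":[0,0,0.006],"delta_rot":[0,0,0],"hand":0.0},
    {"slide":[0,0,0],"delta_rot":[0,0,0],"hand":0.1},
    {"slide":[0,0,0],"delta_rot":[0,0,0],"hand":0.12},
    {"slide":[0,0,0],"delta_rot":[0,0,0],"hand":0.14},
    {"slide":[0,0,0],"delta_rot":[0,0,0],"hand":0.16},
  ],
)

```text
time_s: 21.78
eef_pos: [0.5598, -0.0721, 0.1999]
eef_rot: [0.0, 0.746, 0.666, 0.0]
wrist_force: [-0.3, -0.3, -0.9]
opening: 0.16
```

Call:
drive_tool(
  deltas=[
    {"slide":[0,0,0],"delta_rot":[0,0,0],"hand":0.2},
    {"slide":[0,0,0],"delta_rot":[0,0,0],"hand":0.25},
    {"slide":[0,0,0],"delta_rot":[0,0,0],"hand":0.3},
    {"slide":[0,0,0],"delta_rot":[0,0,0],"hand":0.35},
    {"slide":[0,0,0],"delta_rot":[0,0,0],"hand":0.35},
  ],
)

```text
time_s: 22.4
eef_pos: [0.5597, -0.0721, 0.1998]
eef_rot: [-0.0, 0.746, 0.666, -0.0]
wrist_force: [-0.3, 0.2, -0.6]
opening: 0.352
```

```bash
python3 goal.py .5597 -.0718 .205 83.5;python3 snap.py n scene 255,120,355,220
```

```text
t 22.4 pos [ 0.5597 -0.0721  0.1998] yaw 83.4481622756926 F [-0.2507  0.163  -0.6236] T [ 0.0077 -0.0045  0.0024] open 0.352070302171876 q [-0.3384  0.1871  1.6655 -0.      1.289  -0.224 ]
rot now fs [-0.     -0.     -0.0003] deg [-0.0036 -0.0004 -0.0518]
world d [-0.      0.0003  0.0052]  slide fs now-axes [ 0.006  -0.0011 -0.1036]  after-turn axes [ 0.006  -0.0011 -0.1036]
```

View pics/scene_n.png

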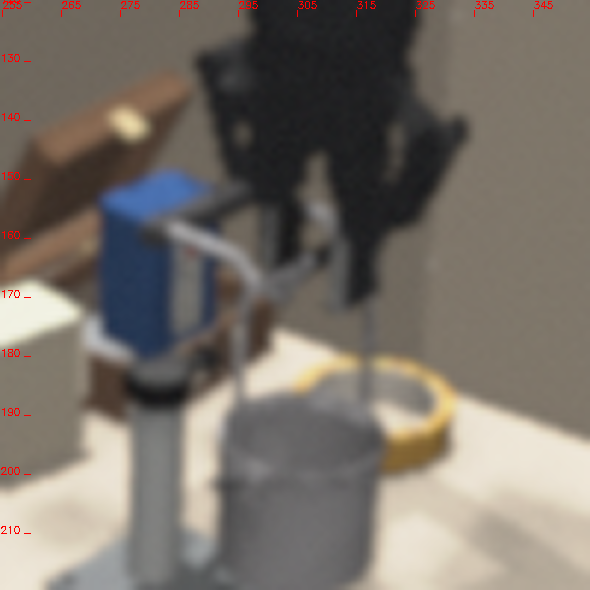

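Call:
drive_tool(
  deltas=[
    {"slide":[0,0,-0.1],"delta_rot":[0,0,0],"hand":0.35},
    {"slide":[0,0,-0.2],"delta_rot":[0,0,0],"hand":0.35},
    {"slide":[0,0,-0.3],"delta_rot":[0,0,0],"hand":0.35},
    {"slide":[0,0,-0.4],"delta_rot":[0,0,0],"hand":0.35},
    {"slide":[0,0,-0.5],"delta_rot":[0,0,0],"hand":0.35},
  ],
)

```text
time_s: 23.08
eef_pos: [0.5597, -0.0721, 0.2764]
eef_rot: [0.0, 0.746, 0.666, 0.0]
wrist_force: [0.3, -0.6, -0.9]
opening: 0.353
```

Call:
drive_tool(
  deltas=[
    {"slide":[0,-0.6,-0.4],"delta_rot":[0,0,0],"hand":0.35},
    {"slide":[0,-0.9,-0.2],"delta_rot":[0,0,0],"hand":0.35},
    {"slide":[0,-0.9,0],"delta_rot":[0,0,0],"hand":0.35},
    {"slide":[0,-0.6,0],"delta_rot":[0,0,0],"hand":0.35},
    {"slide":[0,0,0],"delta_rot":[0,0,0],"hand":0.35},
  ],
)

```text
time_s: 23.7
eef_pos: [0.4099, -0.0548, 0.3064]
eef_rot: [0.001, 0.746, 0.665, 0.001]
wrist_force: [-0.0, -0.2, -0.1]
opening: 0.349
```

```bash
python3 goal.py .5597 -.0718 .205 83.5;python3 snap.py p scene,top 255,120,355,220 140,90,430,350
```

```text
t 23.7 pos [ 0.4099 -0.0548  0.3064] yaw 83.42594464191636 F [-0.0422 -0.2268 -0.0807] T [-0.0026 -0.0842 -0.0029] open 0.3486413443615039 q [-0.4218 -0.2633  1.8843 -0.0001  1.5176 -0.307 ]
rot now fs [ 0.0009  0.0003 -0.0004] deg [ 0.1582  0.0537 -0.074 ]
world d [ 0.1498 -0.017  -0.1014]  slide fs now-axes [0.0077 3.009  2.0354]  after-turn axes [0.0019 3.0146 2.0271]
```

View pics/scene_p.png

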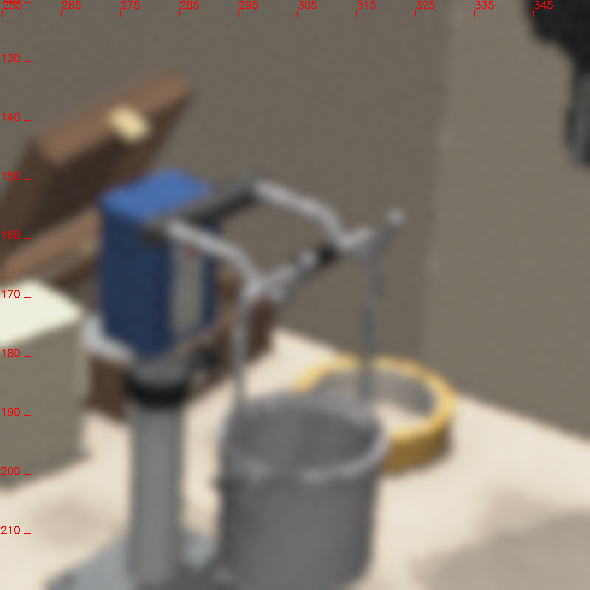

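View pics/top_p.png

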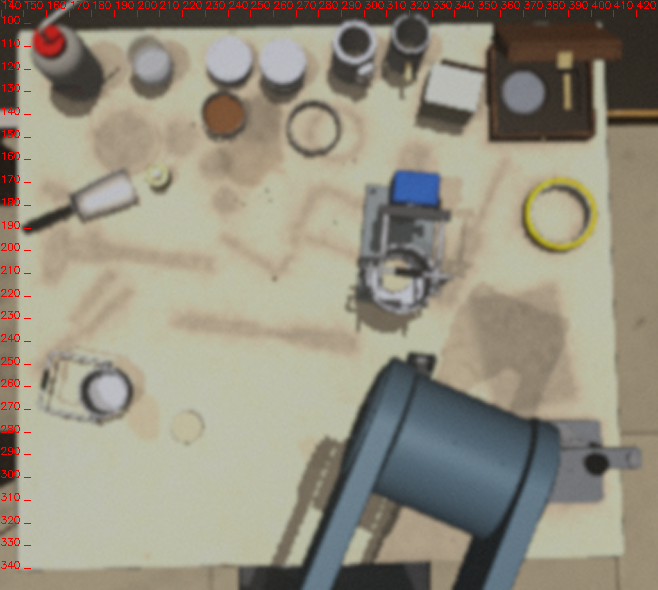

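Call:
drive_tool(
  deltas=[
    {"slide":[0,0,0],"delta_rot":[0,0,0],"hand":0.35},
    {"slide":[0,0,0],"delta_rot":[0,0,0],"hand":0.35},
    {"slide":[0,0,0],"delta_rot":[0,0,0],"hand":0.35},
    {"slide":[0,0,0],"delta_rot":[0,0,0],"hand":0.35},
    {"slide":[0,0,0],"delta_rot":[0,0,0],"hand":0.35},
  ],
)

```text
time_s: 24.42
eef_pos: [0.4107, -0.0549, 0.3047]
eef_rot: [-0.0, 0.746, 0.666, -0.0]
wrist_force: [0.1, 0.6, 0.0]
opening: 0.35
```

Call:
drive_tool(
  deltas=[
    {"slide":[0,0,0],"delta_rot":[0,0,0],"hand":0.35},
    {"slide":[0,0,0],"delta_rot":[0,0,0],"hand":0.35},
    {"slide":[0,0,0],"delta_rot":[0,0,0],"hand":0.35},
    {"slide":[0,0,0],"delta_rot":[0,0,0],"hand":0.35},
    {"slide":[0,0,0],"delta_rot":[0,0,0],"hand":0.35},
  ],
)

```text
time_s: 25.05
eef_pos: [0.4107, -0.055, 0.3049]
eef_rot: [0.0, 0.746, 0.666, 0.0]
wrist_force: [-0.3, 0.5, -0.5]
opening: 0.353
```

```bash
python3 snap.py q scene,top 275,140,335,230 290,160,350,235
python3 - <<'E'
from h import *
for n,(x0,y0,x1,y1) in(('scene',(275,140,335,230)),('top',(290,160,350,235))):
    d=np.abs(load(n+'p.pkl')['frame'][y0:y1,x0:x1].astype(int)-load(n+'q.pkl')['frame'][y0:y1,x0:x1]);print(n,d.mean(),d.max())
E
```

```text
scene 0.6972222222222222 9
top 1.1882962962962964 6
```

View pics/scene_q.png

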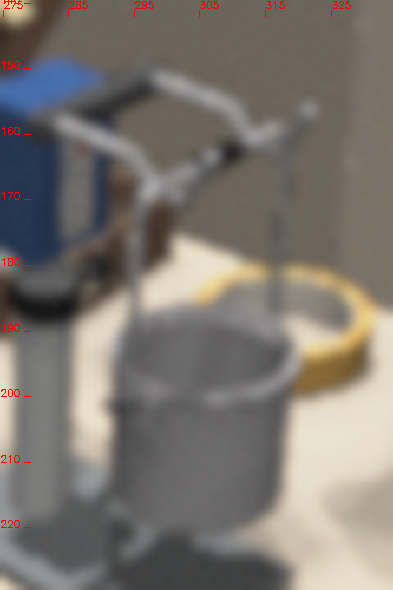

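View pics/top_q.png

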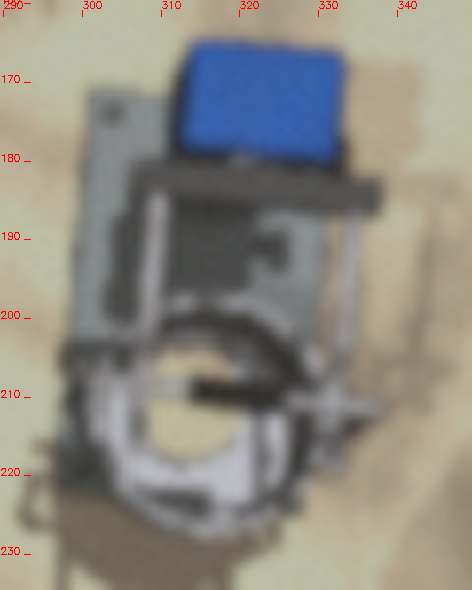

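```bash
python3 -c "
from bench import ctrl
print(ctrl.hand_in())"
```

```text
the job is handed in; nothing more can be done
None
```

The larger pot is hanging in both hooks of the spring balance with the stone inside, and the job was handed in at about 25 s.

- **Raising the bail:** I gripped the sleeve and followed the bail's arc to upright. The pot stayed where it was on the table, and the wrist force stayed within about 5 N in any direction at my readings.
- **Carrying and hanging:** I lifted the pot by the bail (it weighs about 5.8 N) and brought it in over the hook tips from the open side. I then lowered it in steps of about 1 mm. The hooks first took load with the TCP at about z = 0.202 m.
- **Letting go:** I released when the wrist reading had dropped to about 1.5 N or a little less, so the hooks carried about three quarters of the load or more. That is well under the 12 N limit.

**Last checks:**
- The final pictures show the bar lying in both troughs, with the sleeve midway between the hooks.
- The pot looks level, judged by eye only.
- Two pictures 1.3 s apart show no motion, and the gripper is about 15 cm clear.
- The other things look undisturbed from above.

**One disagreement:** the pictures put contact at about z = 0.205 m, but it was felt about 3 mm lower. I went by the force.

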